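Close the sintering dish and lift it level off its pedestal

ROBOT

A 6-joint arm with a two-finger parallel gripper is mounted at the origin on a cart in front of the work surface, level with it; the furniture and walls round the work are solid. World frame = base frame: x ahead of the robot, y to its left, z up, the work surface at z = 0. Lengths are in m, angles in degrees, forces in N, time in s.
With the tool pointing down it reaches from about 0.4 to 0.825 m from the base axis. Payload 7 kg.
Tool frame: the origin (TCP) lies between the finger pads; the fingertips stand 25 mm ahead of it and the grasp point (between the pads) lies 6 mm ahead of it; z points along the fingers, y is the line along which they close (so a half turn about z gives the same grasp; the last joint's range is limited). The gripper opens to 88 mm and grips with 3 to 60 N. Pads are 19 mm wide; open, the fingers measure 130 mm over their backs; the gripper's body (78 mm by 193 mm) begins 47 mm behind the grasp point.
Start: joints at [-56.488, 20.546, 0.682, 0, -70.136, -16.507], TCP at [0.197, -0.645, 0.214] pointing down, gripper open.
Joint ranges: [-176.03, 176.03], [-82.01, 121.73], [-58.28, 71.71], [-173.87, 95.51], [-174.79, -0.11], [-173.66, 173.66]. Speed limits (degrees/s): [136.94, 136.94, 172.46, 180, 180, 180].

INTERFACE

Orientations are given as [roll, pitch, yaw] about the fixed x, y, z axes, in that order (R = Rz(yaw) Ry(pitch) Rx(roll)).
In Python, from plant import ctrl, snapshot, get_obs gives the robot as it stands (ctrl), with the cameras as plain functions and the readings as plain functions.
- The arm moves only by the tool nudge_tcp, called after "Call:" as a command line: name --argument value ..., lists and objects as JSON in quotes. Schema: {"type":"object","properties":{"steps":{"type":"string"},"only":{"type":"string"},"quiet":{"type":"boolean"},"lines":{"type":"string"}},"required":["steps"],"additionalProperties":false}. steps is a string of 1 to 8 rows, parted by semicolons, with the numbers parted by commas; each row has 5 numbers: dx, dy, dz in m, then a turn about the tool's z in degrees, then the finger opening in m; each row is the pose to reach, as a shift and turn from the pose commanded when the call began, along the tool's axes at that moment; what a row does not reach only later rows make up. A row lasts 1/8 s, in which the tool goes at most 0.0625 m and 10.7 degrees, less where a joint would pass 70% of its speed; a pose out of reach is approached as far as the arm can. The fingers move at their own pace and stop on an object; the grip force is fixed at half the most. Time passes only in rows, so rows that do not move let the fingers close. The tool returns the time, the measured TCP pose, the force, the opening and the grip force at its end. only (a regular expression) keeps the lines of the reply that match it, lines (a string "A,B") keeps lines A to B, and quiet returns only ok. Input that does not fit is refused with a message, and nothing moves.
- get_obs(): the state, without advancing time (a new reading comes with each control period).
- snapshot(name): name is "side" or "top"; returns a dict with "frame" (420x560x3 uint8, red, green, blue), "z_map" (420x560 float32, m along the optical axis (not along the pixel's ray), 0 where there is no reading), "fovy" (degrees; the focal length in pixels is half the picture's height over the tangent of half this angle, whatever the lens; pixels are square), "cx", "cy" (the principal point, pixels), "R" (3x3) and "t" (3): a world point X has camera coordinates R X + t. Camera axes: x right, y down, z forward; pixel columns grow to the right and rows downward; lengths in m; the calibration is good to about 2 mm. A picture is of the moment at which its call begins.
- ctrl.close_job(): hands the job in; it is judged then, once.
The state is a dict: "clock": time; "joint_pos": joint angles; "qvel": joint speeds; "tau": joint torques, N m; "tool_pos": TCP position; "orientation": TCP orientation; "force": force on the tool from outside, world axes, zero at the start; "moment": the same for the moment, N m; "opening": finger opening in m; "gripper_force": force on a finger pad.
Only numpy, scipy, OpenCV 4.12 (cv2) and the standard library are available. Lean on these libraries where they do the work, as an engineer would, in place of code of your own. Each camera call takes 0.05 s, during which the arm holds its last target. There are 200 camera calls.

TASK

Close the round sintering dish on the furnace pedestal with the lid that fits it (the larger of the two knobbed lids): set it down gently, centred and lying flat on the rim, and let go of it while the dish still stands on the pedestal. Then grip the closed dish by its body, lift it straight up off the pedestal and finish while holding it still and level about 10 cm above the pedestal, lid still in place. Leave the small lid, the crucible and the jar alone, and do not tip the dish.

Things in the scene. Friction and masses are not known exactly. Their poses are not given: they have to be found in the camera images.
- dish: round open sintering dish, plain buff ceramic, plain upright wall, outside diameter 58 mm, height 42 mm, wall 5.5 mm (mouth diameter 47 mm), about 0.12 kg, loose and within a few mm of centred on the pedestal; two small tooth crowns, part of it, stand on its floor well below the lid. Origin: centre of its underside, z up
- dish_mouth (a point): centre of the dish's mouth, level with the rim, 42 mm above the dish's origin
- large_lid: (sizes in mm) buff ceramic lid that fits the dish, lying knob up on the marbled sheet (top 2 above the worktop), left of the pedestal, 29 high, 0.06 kg: round flange diameter 53, 5 thick; centred knob diameter 18, 18 high; below, a spigot diameter 43, 6 deep, lower 3 tapered to 37 (2 play all round in the mouth). Origin: centre of the spigot underside; foot of the knob 11 above it; z up
- lid_seat (a point): centre of the underside of the large lid's flange, 6 mm above the lid's origin; meets dish_mouth when the lid is seated
- small_lid: bystander: a like buff lid, too small for the dish (flange diameter 35 mm, knob diameter 14 mm, overall 25 mm high), knob up on the same marbled sheet, 8 to 19 cm beside the large lid, on either side of it. Origin: centre of its underside
- pedestal: fixed round grey refractory pedestal, diameter 80 mm, height 25 mm, on the worktop, carrying the dish. Origin: centre of its underside; its flat top is 25 mm above it
- crucible: bystander: small white tapered cup, 38 mm in diameter and 30 mm high, on the marbled sheet, farther back than the lids. Origin: centre of its underside
- jar: bystander: squat white jar with a green cap, 48 mm in diameter and 49 mm high, on the worktop behind the pedestal. Origin: centre of its underside

How it is judged (in metres and radians):
On the way, in this order (a step that is already met when the one before it is completed fails the run):
1. the large lid sits flat and centred on the dish, let go, the dish standing on the pedestal (distance between lid_seat and dish_mouth below 0.0045 m and angle between the z axis of large_lid and the z axis of dish, either way round below 0.06 rad and contact force between large_lid and the fingers below 0.1 N and z of dish in the frame of pedestal below 0.0275 m and contact force between dish and pedestal above 0.3 N), for 0.3 s.
2. the closed dish is held still and level in the air above the pedestal (z of dish in the frame of pedestal between 0.1 and 0.16 m and horizontal distance between dish and pedestal below 0.05 m and angle between dish's own z axis and vertical below 0.09 rad and contact force between dish and the fingers above 1 N and contact force between large_lid and the fingers below 1 N and linear speed of dish below 0.02 m/s and angular speed of dish below 0.15 rad/s and distance between lid_seat and dish_mouth below 0.0045 m and angle between the z axis of large_lid and the z axis of dish, either way round below 0.06 rad), for 0.5 s.
At the end, for the whole second after the job is handed in: fingers hold the dish 75 to 135 mm above the pedestal top, within 50 mm of its centre, tilt under 0.09 rad, under 20 mm/s and 0.15 rad/s; large lid seated (lid_seat within 4.5 mm of dish_mouth, parallel within 0.06 rad), under 1 N from the fingers (all of step 2); the arm keeps its last pose, push and grip.
It fails at once if the dish is lifted before it is closed, or loses its lid in the air (z of dish in the frame of pedestal above 0.037 m and not (distance between lid_seat and dish_mouth below 0.006 m)).
It fails at once if the dish is tipped by more than 0.3 rad (angle between dish's own z axis and vertical above 0.3 rad).
It fails at once if the lid is dropped onto the dish (falling free faster than 0.4 m/s) (linear speed of large_lid above 0.4 m/s and contact force between large_lid and the fingers below 0.01 N and horizontal distance between large_lid and dish below 0.05 m).
It fails at once if the small lid, the crucible or the jar is moved by more than 20 mm (distance of any of small_lid, crucible, jar from where it was at the start of the episode above 0.02 m).
It also fails if it takes over 53 s, if anything falls off the work surface, if the arm or the gripper's body presses on something with over 40 N, if the wrist force passes 120 N, or if a joint passes its speed limit or range.

## Working session

There is one attempt and no reset: what is moved stays moved. The work goes in short steps, Python scripts to look and compute and a tool call to move; the robot and the scene stay as the last step left them, time stands still between calls to the robot, and variables do not carry over. Pictures are saved under pics/ and viewed, at most 10 in all, crops included, and the job is handed in when it is done.

```bash
ls; mkdir -p pics; python3 - <<'E'
from plant import ctrl, snapshot, get_obs
import cv2,numpy as np
print(get_obs())
for n in("top","side"):
    s=snapshot(n); np.savez(f"{n}0.npz",**s)
    cv2.imwrite(f"pics/{n}0.png",s["frame"][:,:,::-1]); print(n,s["fovy"],s["cx"],s["cy"],s["R"],s["t"])
E
```

```text
pics
plant.py
{'clock': 0.0, 'joint_pos': array([-5.64865144e+01,  2.05922124e+01,  6.33906985e-01, -2.07616589e-02,
       -7.01369253e+01, -1.65061771e+01]), 'qvel': array([-0.00848211, -0.03848517, -0.01162618, -0.08485908, -0.08246248,
        0.07177469]), 'tau': array([ 1.10818610e-04, -5.82724214e+01,  2.93062305e+01,  6.99745148e+00,
        7.05741797e-03, -1.54878280e-04]), 'tool_pos': array([ 0.1972478 , -0.64499566,  0.21351294]), 'orientation': array([ 1.79903148e+02, -8.34663129e-03, -1.62999755e+02]), 'force': array([-0.53954671,  0.50235496,  0.21866244]), 'moment': array([-0.02648079,  0.02686081,  0.01485501]), 'gripper_force': 0.0, 'opening': 0.08775733287860747}
top 51.48469112696468 286.3125716732472 213.30004841652885 [[ 0.01293241 -0.99940086  0.03210411]
 [-0.99501244 -0.01603827 -0.09845309]
 [ 0.09890899 -0.03067075 -0.99462371]] [-0.19704978  0.56124571  0.86597392]
side 43.03603588182182 275.34269942668845 212.73969814716096 [[-0.99099763 -0.13328307  0.01262205]
 [-0.06925765  0.42968938 -0.90031684]
 [ 0.11457343 -0.89308603 -0.43505203]] [0.53784242 0.1729202  0.88298911]
```

View pics/top0.png

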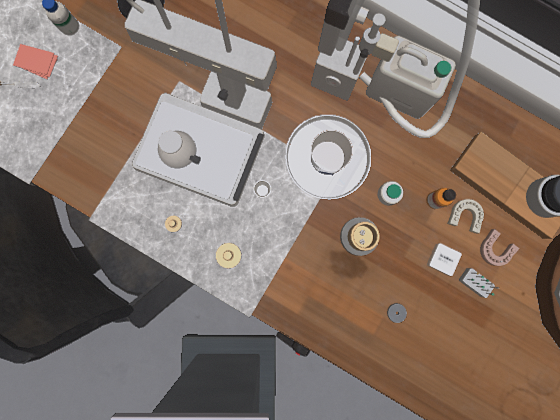

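View pics/side0.png

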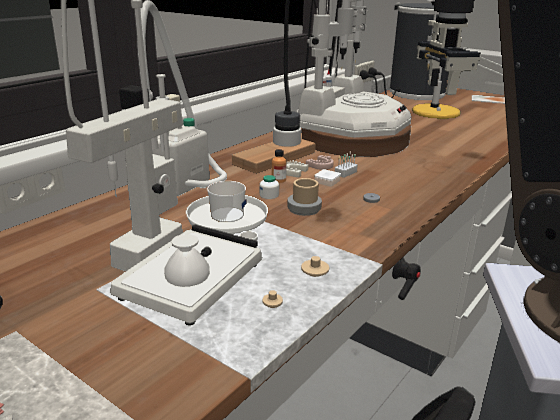

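Top view: large lid at about (228,256), small lid (173,224), dish on pedestal (363,237), crucible (262,189) and jar (392,193). The side view agrees: large lid (315,266), small lid (272,298), dish (305,192).

```bash
cat > h.py <<'E'
import numpy as np,cv2
def cam(s):
    f=s["frame"].shape[0]/2/np.tan(np.radians(float(s["fovy"]))/2)
    return f,float(s["cx"]),float(s["cy"]),s["R"],s["t"]
def cast(s,uv,z):
    f,cx,cy,R,t=cam(s); uv=np.atleast_2d(uv).astype(float)
    d=np.c_[(uv[:,0]-cx)/f,(uv[:,1]-cy)/f,np.ones(len(uv))]@R
    C=-R.T@t
    return C+d*((z-C[2])/d[:,2])[:,None]
def points(s):
    f,cx,cy,R,t=cam(s); v,u=np.mgrid[:s["z_map"].shape[0],:s["z_map"].shape[1]]
    z=s["z_map"]; P=np.stack([(u-cx)/f*z,(v-cy)/f*z,z],-1)
    return (P-t)@R
def buff(s):
    h=cv2.cvtColor(s["frame"],cv2.COLOR_RGB2HSV)
    return h
def circ(P):
    A=np.c_[2*P[:,:2],np.ones(len(P))]; b=(P[:,:2]**2).sum(1)
    x=np.linalg.lstsq(A,b,rcond=None)[0]; return x[:2],2*np.sqrt(x[2]+x[:2]@x[:2])
E
python3 - <<'E'
from h import *
for n,c in(("top",dict(lid=(228,256),small=(173,224),dish=(363,237),cruc=(262,189),jar=(392,193))),("side",dict(lid=(315,266),small=(272,298),dish=(305,192)))):
    s=np.load(n+"0.npz"); P=points(s); h=cv2.cvtColor(s["frame"],cv2.COLOR_RGB2HSV)
    print(n)
    for k,(u,v) in c.items():
        w=P[v-24:v+25,u-24:u+25].reshape(-1,3)
        for lo,hi in dict(lid=[(.009,.017),(.025,.036)],small=[(.009,.016),(.02,.03)],dish=[(.061,.073),(.02,.03)],cruc=[(.025,.037)],jar=[(.043,.055)])[k]:
            q=w[(w[:,2]>lo)&(w[:,2]<hi)]
            if len(q)>3:
                hull=cv2.convexHull(q[:,:2].astype(np.float32))[:,0]
                (x,y),r=cv2.minEnclosingCircle(q[:,:2].astype(np.float32))
                print(k,lo,len(q),"med z",np.median(q[:,2]).round(4),"enc",round(x,4),round(y,4),"D",round(2*r,4),"fit",circ(hull))
    print(h[c["lid"][1]-8,c["lid"][0]-7],h[c["lid"][1]+20,c["lid"][0]+20])
# colour mask
s=np.load("top0.npz");h=cv2.cvtColor(s["frame"],cv2.COLOR_RGB2HSV)
m=cv2.inRange(h,(12,50,130),(30,160,255)); 
for (u,v),z in(((228,256),.0105),((173,224),.01),((363,237),.067)):
    sub=np.zeros_like(m); cv2.circle(sub,(u,v),22,255,-1); sub&=m
    cs=max(cv2.findContours(sub,cv2.RETR_EXTERNAL,cv2.CHAIN_APPROX_NONE)[0],key=cv2.contourArea)
    e=cv2.fitEllipse(cv2.convexHull(cs)); print(e,circ(cast(s,cs[:,0],z)))
cv2.imwrite("pics/crop.png",cv2.resize(s["frame"][170:290,140:420,::-1],None,fx=2.8,fy=2.8,interpolation=cv2.INTER_CUBIC))
E
```

```text
top
lid 0.009 433 med z 0.0132 enc 0.4765 -0.0699 D 0.0528 fit (array([ 0.47656058, -0.07017379]), np.float64(0.051681960855156216))
lid 0.025 61 med z 0.031 enc 0.4763 -0.0703 D 0.0181 fit (array([ 0.47646997, -0.07001802]), np.float64(0.016812848623039764))
small 0.009 166 med z 0.0132 enc 0.5407 0.046 D 0.0351 fit (array([0.54090485, 0.04592279]), np.float64(0.03366278394081479))
small 0.02 40 med z 0.0266 enc 0.5409 0.0462 D 0.0146 fit (array([0.5409651 , 0.04617673]), np.float64(0.013781627429130996))
dish 0.061 256 med z 0.0671 enc 0.5184 -0.344 D 0.0583 fit (array([ 0.51823214, -0.34390236]), np.float64(0.05711092510095443))
dish 0.02 465 med z 0.0256 enc 0.5198 -0.3423 D 0.0804 fit (array([ 0.51957513, -0.34228535]), np.float64(0.07913308224643774))
cruc 0.025 137 med z 0.0327 enc 0.6234 -0.1144 D 0.0868 fit (array([ 0.62296577, -0.11299026]), np.float64(0.08456585312701986))
jar 0.043 167 med z 0.0494 enc 0.6113 -0.4078 D 0.0301 fit (array([ 0.61128806, -0.40755761]), np.float64(0.02901817386194346))
[ 22  66 216] [  0   4 190]
side
lid 0.009 305 med z 0.0128 enc 0.478 -0.06
[... 554 characters left out ...]
]), np.float64(0.05907721408178068))
dish 0.02 344 med z 0.0239 enc 0.5238 -0.4282 D 0.2626 fit (array([ 0.52715918, -0.42466707]), np.float64(0.23455252161897713))
[ 90   3 225] [  0   0 227]
((228.01303100585938, 255.1190643310547), (24.768901824951172, 25.393909454345703), 37.12177658081055) (array([ 0.47699284, -0.06948886]), np.float64(0.05049344471948368))
((172.8559112548828, 223.3391571044922), (15.859733581542969, 16.50079345703125), 66.95226287841797) (array([0.54126526, 0.04684352]), np.float64(0.03253387244542081))
((365.8182067871094, 235.1183624267578), (28.60254669189453, 31.4581241607666), 63.59381866455078) (array([ 0.51953163, -0.34508056]), np.float64(0.05687860254794652))
```

View pics/crop.png

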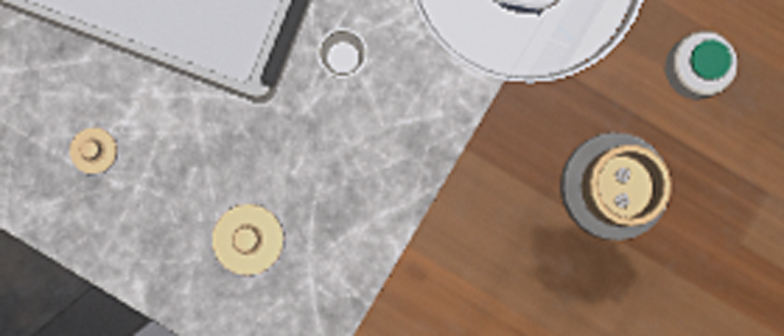

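The crop confirms it: large lid at crop (247,240), knob up; dish rim at (630,187), with the crowns low inside it. Both cameras agree within about 3 mm, and the sizes and heights match. Next I work out the move to above the lid.

```bash
cat >> h.py <<'E'
from scipy.spatial.transform import Rotation as Ro
def go(x,y,z):
    from plant import ctrl, snapshot, get_obs
    o=get_obs(); R=Ro.from_euler("xyz",o["orientation"],degrees=True)
    print("tool shift",R.inv().apply(np.array([x,y,z])-o["tool_pos"]).round(4),"pos",o["tool_pos"].round(4),"ori",o["orientation"].round(2),"F",o["force"].round(2),"t",o["clock"])
E
python3 -c "
from h import *
go(.4768,-.0688,.214);go(.4768,-.0688,.10)"
```

```text
tool shift [-4.358e-01  4.694e-01  2.000e-04] pos [ 0.1973 -0.6451  0.2136] ori [ 1.7992e+02 -1.0000e-02 -1.6300e+02] F [ 0.58 -0.79 -0.27] t 0.1
tool shift [-0.4358  0.4692  0.1142] pos [ 0.1973 -0.6451  0.2136] ori [ 1.7992e+02 -1.0000e-02 -1.6300e+02] F [ 0.58 -0.79 -0.27] t 0.1
```

Call:
nudge_tcp --steps "-0.05,0.055,0,0,0.088;-0.1,0.11,0,0,0.088;-0.14,0.155,0,0,0.088;-0.18,0.2,0,0,0.088;-0.22,0.24,0,0,0.088;-0.26,0.28,0,0,0.088;-0.3,0.325,0,0,0.088;-0.3,0.325,0,0,0.088"

```text
clock: 1.1
tool_pos: [0.3906, -0.2438, 0.2146]
orientation: [180.0, 0.0, -162.7]
force: [-0.3, -0.5, 0.0]
opening: 0.088
gripper_force: 0.0
```

```bash
python3 -c "
from h import *
go(.4768,-.0688,.15)"
```

```text
tool shift [-0.1343  0.1414  0.0647] pos [ 0.3906 -0.2438  0.2146] ori [ 1.7999e+02  4.0000e-02 -1.6269e+02] F [-0.26 -0.5   0.01] t 1.1
```

Call:
nudge_tcp --steps "-0.04,0.045,0.02,0,0.08;-0.09,0.09,0.04,0,0.07;-0.13,0.13,0.06,0,0.06;-0.135,0.143,0.1,0,0.05;-0.135,0.143,0.12,0,0.05;-0.135,0.143,0.12,0,0.05"

```text
clock: 1.85
tool_pos: [0.4751, -0.0713, 0.0929]
orientation: [180.0, -0.2, -163.0]
force: [0.6, 0.0, 0.5]
opening: 0.0504
gripper_force: 0.0
```

```bash
python3 - <<'E'
from h import *
from plant import ctrl, snapshot, get_obs
go(.4768,-.0688,.040)
s=snapshot("side"); cv2.imwrite("pics/s1.png",cv2.resize(s["frame"][190:310,220:420,::-1],None,fx=4,fy=4))
E
```

```text
tool shift [-0.0025  0.0019  0.0529] pos [ 0.4751 -0.0713  0.0929] ori [ 179.98   -0.24 -163.  ] F [0.64 0.03 0.52] t 1.85
```

View pics/s1.png

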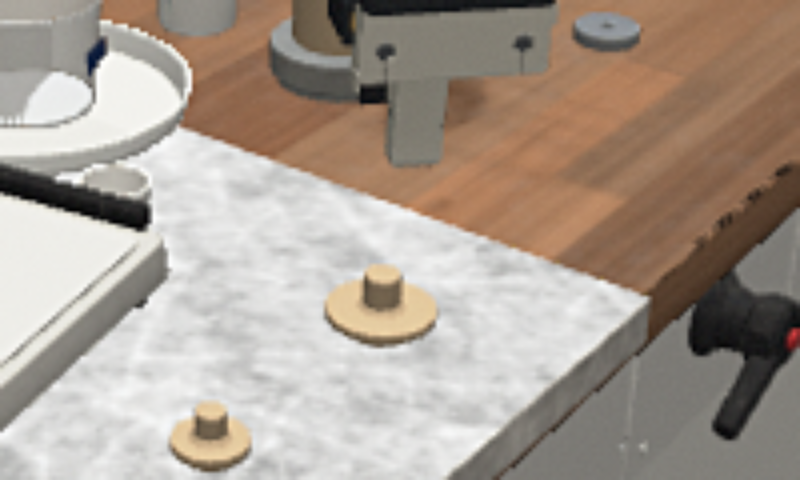

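The picture shows the finger tip at crop (415,160), above the lid knob (382,265), in line with the measurements. Descend.

Call:
nudge_tcp --steps "-0.002,0.002,0.02,0,0.05;-0.002,0.002,0.035,0,0.05;-0.002,0.002,0.045,0,0.05;-0.002,0.002,0.052,0,0.05;-0.002,0.002,0.052,0,0.05"

```text
clock: 2.52
tool_pos: [0.4778, -0.0684, 0.0425]
orientation: [-180.0, -0.0, -163.0]
force: [-0.4, 0.3, 0.6]
opening: 0.0502
gripper_force: 0.0
```

```bash
python3 -c "
from h import *
go(.4768,-.0688,.040)"
```

```text
tool shift [ 0.0011 -0.0001  0.0025] pos [ 0.4778 -0.0684  0.0425] ori [-1.8000e+02 -1.0000e-02 -1.6301e+02] F [-0.39  0.29  0.62] t 2.525
```

Call:
nudge_tcp --steps "0,0,0.0015,0,0.05;0,0,0.0015,0,0.015;0,0,0.0015,0,0.01;0,0,0.0015,0,0.01;0,0,0.0015,0,0.01;0,0,0.0015,0,0.01;0,0,0.0015,0,0.01"

```text
clock: 3.4
tool_pos: [0.4778, -0.0682, 0.0409]
orientation: [180.0, -0.0, -163.0]
force: [0.2, -0.4, 0.2]
opening: 0.0107
gripper_force: 0.0
```

Call:
nudge_tcp --steps "0,0,-0.01,0,0.01;0,0,-0.04,0,0.01;0,0,-0.08,0,0.01;0,0,-0.11,0,0.01;0,0,-0.11,0,0.01"

```text
clock: 4.03
tool_pos: [0.4795, -0.068, 0.1542]
orientation: [-180.0, 0.3, -163.0]
force: [0.6, 0.1, -1.3]
opening: 0.0102
gripper_force: 0.0
```

```bash
python3 - <<'E'
from h import *
from plant import ctrl, snapshot, get_obs
go(.5184,-.3430,.15)
s=snapshot("side"); cv2.imwrite("pics/s2.png",cv2.resize(s["frame"][150:310,220:420,::-1],None,fx=3,fy=3))
E
```

```text
tool shift [ 0.0434 -0.2743  0.0041] pos [ 0.4795 -0.068   0.1542] ori [-179.96    0.33 -162.97] F [ 0.62  0.07 -1.3 ] t 4.025
```

View pics/s2.png

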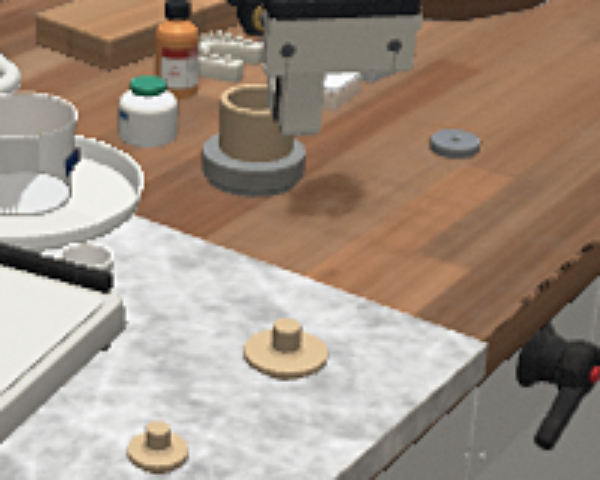

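The fingers closed on nothing (opening 10 mm): the lid still lies untouched at side pixel (315,266), with the finger tip now at (320,193). I'll check the finger position in the cameras against the reported TCP.

```bash
python3 - <<'E'
from h import *
from plant import ctrl, snapshot, get_obs
for n in("side","top"):
    s=snapshot(n); P=points(s); np.savez(n+"2.npz",**s)
    f,cx,cy,R,t=cam(s)
    for X in([.4795,-.068,.129],[.4795,-.068,.1542],[.4768,-.069,.031]):
        c=R@np.array(X)+t; print(n,X,(f*c[:2]/c[2]+[cx,cy]).round(1))
    z0=np.load(n+"0.npz")["z_map"]
    ch=(abs(s["z_map"]-z0)>.01)&(s["z_map"]>0)&(P[...,1]>-.2)&(P[...,1]<.05)&(P[...,0]>.4)&(P[...,0]<.56)
    q=P[ch]; print(n,len(q)); 
    for lo in np.arange(.05,.3,.02):
        w=q[(q[:,2]>lo)&(q[:,2]<=lo+.02)]
        if len(w)>3: print(round(lo,2),len(w),np.percentile(w,[3,50,97],axis=0).round(3).tolist())
E
```

```text
side [0.4795, -0.068, 0.129] [316.8 209.5]
side [0.4795, -0.068, 0.1542] [317.5 196.5]
side [0.4768, -0.069, 0.031] [315.8 257.2]
side 10105
0.15 27 [[0.466, -0.071, 0.165], [0.476, -0.048, 0.168], [0.49, -0.043, 0.17]]
0.17 203 [[0.464, -0.077, 0.171], [0.478, -0.047, 0.18], [0.494, -0.041, 0.19]]
0.19 106 [[0.463, -0.052, 0.191], [0.474, -0.044, 0.197], [0.486, -0.039, 0.204]]
0.23 856 [[0.419, -0.137, 0.231], [0.471, 0.014, 0.242], [0.537, 0.029, 0.25]]
0.25 1037 [[0.419, -0.136, 0.251], [0.473, 0.014, 0.26], [0.536, 0.035, 0.27]]
0.27 1128 [[0.424, -0.135, 0.271], [0.474, -0.044, 0.273], [0.531, 0.032, 0.289]]
0.29 434 [[0.453, -0.094, 0.291], [0.48, -0.055, 0.3], [0.511, -0.043, 0.309]]
top [0.4795, -0.068, 0.129] [220.6 253.4]
top [0.4795, -0.068, 0.1542] [218.9 253.3]
top [0.4768, -0.069, 0.031] [226.8 255.1]
top 27755
0.23 92 [[0.463, -0.139, 0.244], [0.469, -0.123, 0.247], [0.525, -0.104, 0.249]]
0.25 29 [[0.472, -0.165, 0.268], [0.489, -0.151, 0.27], [0.538, -0.132, 0.27]]
0.27 1401 [[0.468, -0.164, 0.271], [0.499, -0.14, 0.273], [0.535, -0.114, 0.275]]
0.29 31 [[0.472, -0.122, 0.29], [0.492, -0.116, 0.302], [0.512, -0.11, 0.31]]
```

The cameras put the finger tips at z≈0.165 while the reported TCP implies 0.129. So the real tool sits about 36 mm higher than reported, and xy agrees. I'll descend partway with the fingers open and check the tip height again.

Call:
nudge_tcp --steps "0,0,0.03,0,0.05;0,0,0.07,0,0.05;0,0,0.105,0,0.05;0,0,0.115,0,0.05;0,0,0.115,0,0.05;0,0,0.115,0,0.05"

```text
clock: 4.92
tool_pos: [0.4787, -0.0681, 0.037]
orientation: [-180.0, 0.1, -163.0]
force: [-0.5, -0.4, -0.6]
opening: 0.05
gripper_force: 0.0
```

```bash
cat >> h.py <<'E'
def tip(yr=(-.2,.05),xr=(.4,.56),ref="side0.npz",zmax=.3):
    from plant import ctrl, snapshot, get_obs
    s=snapshot("side"); P=points(s); z0=np.load(ref)["z_map"]
    ch=(z0-s["z_map"]>.012)&(s["z_map"]>0)&(P[...,1]>yr[0])&(P[...,1]<yr[1])&(P[...,0]>xr[0])&(P[...,0]<xr[1])&(P[...,2]<zmax)
    ch=cv2.morphologyEx(ch.astype(np.uint8),cv2.MORPH_OPEN,np.ones((3,3)))>0
    q=P[ch]; b=q[:,2].min(); w=q[q[:,2]<b+.03]
    print("tip z",b.round(4),np.percentile(w,[3,50,97],axis=0).round(4).tolist()); return s
E
python3 - <<'E'
from h import *
go(.4768,-.0688,.006); tip()
E
```

```text
tool shift [ 0.0021 -0.0001  0.031 ] pos [ 0.4787 -0.0681  0.037 ] ori [-1.7998e+02  9.0000e-02 -1.6297e+02] F [-0.54 -0.44 -0.6 ] t 4.925
tip z 0.0504 [[0.4579, -0.0334, 0.0515], [0.4687, -0.0273, 0.0654], [0.4809, -0.0229, 0.0794]]
```

Call:
nudge_tcp --steps "0.002,0,0.01,0,0.05;0.002,0,0.02,0,0.05;0.002,0,0.027,0,0.05;0.002,0,0.032,0,0.05;0.002,0,0.032,0,0.05"

```text
clock: 5.6
tool_pos: [0.4756, -0.0689, 0.0034]
orientation: [180.0, -0.1, -163.0]
force: [0.2, 0.1, -0.0]
opening: 0.0504
gripper_force: 0.0
```

```bash
python3 - <<'E'
from h import *
go(.4768,-.0688,.006); tip()
E
```

```text
tool shift [-0.0012 -0.0003 -0.0026] pos [ 0.4756 -0.0689  0.0034] ori [ 1.80e+02 -6.00e-02 -1.63e+02] F [ 0.21  0.15 -0.05] t 5.6
tip z 0.0172 [[0.4547, -0.0331, 0.0193], [0.4662, -0.0275, 0.0325], [0.4777, -0.0223, 0.0457]]
```

Tip at 17 mm: above the flange and alongside the knob. Close.

Call:
nudge_tcp --steps "0,0,0,0,0.03;0,0,0,0,0.01;0,0,0,0,0.01;0,0,0,0,0.01;0,0,0,0,0.01;0,0,0,0,0.01"

```text
clock: 6.4
tool_pos: [0.476, -0.0688, 0.0041]
orientation: [-180.0, 0.0, -163.0]
force: [-0.1, 0.4, 3.5]
opening: 0.0166
gripper_force: 30.0
```

Call:
nudge_tcp --steps "0,0,-0.01,0,0.01;0,0,-0.03,0,0.01;0,0,-0.06,0,0.01;0,0,-0.1,0,0.01;0,0,-0.12,0,0.01;0,0,-0.12,0,0.01"

```text
clock: 7.15
tool_pos: [0.477, -0.0686, 0.1261]
orientation: [-180.0, 0.2, -163.0]
force: [-0.0, 0.7, -1.3]
opening: 0.0166
gripper_force: 30.0
```

```bash
python3 - <<'E'
from h import *
go(.5184,-.3430,.11)
s=tip(); np.savez("side3.npz",**s); cv2.imwrite("pics/s3.png",cv2.resize(s["frame"][140:300,220:420,::-1],None,fx=3,fy=3))
E
```

```text
tool shift [ 0.0407 -0.2745  0.016 ] pos [ 0.477  -0.0686  0.1261] ori [-179.98    0.23 -162.99] F [-0.02  0.7  -1.3 ] t 7.15
tip z 0.1225 [[0.4564, -0.0819, 0.1257], [0.4799, -0.0492, 0.135], [0.5011, -0.0403, 0.1516]]
```

View pics/s3.png

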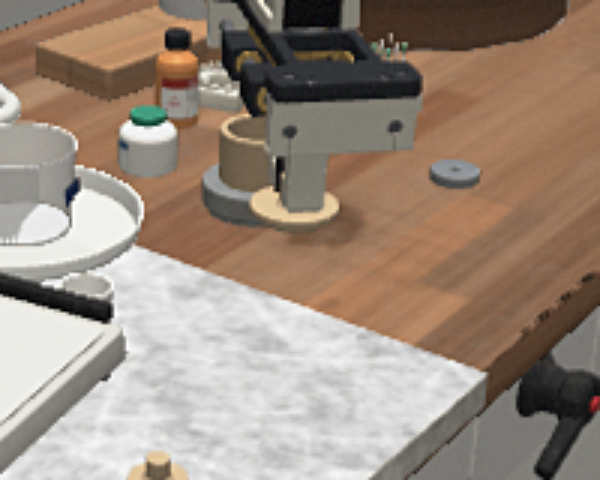

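The lid is held level at crop (295,210). Carry it over the dish.

Call:
nudge_tcp --steps "0.004,-0.03,0,0,0.01;0.011,-0.08,0,0,0.01;0.019,-0.13,0,0,0.01;0.027,-0.18,0,0,0.01;0.034,-0.225,0,0,0.01;0.039,-0.258,0.01,0,0.01;0.0415,-0.274,0.022,0,0.01;0.0415,-0.274,0.022,0,0.01"

```text
clock: 8.2
tool_pos: [0.5148, -0.343, 0.0994]
orientation: [179.8, -0.2, -163.1]
force: [-1.5, 0.5, -0.2]
opening: 0.0171
gripper_force: 30.0
```

```bash
python3 - <<'E'
from h import *
from plant import ctrl, snapshot, get_obs
go(.5175,-.3429,.095)
s=snapshot("side"); np.savez("side4.npz",**s);P=points(s)
z0=np.load("side0.npz")["z_map"]
ch=(z0-s["z_map"]>.008)&(s["z_map"]>0)&(abs(P[...,1]+.343)<.06)&(abs(P[...,0]-.517)<.06)
for lo,hi in((.095,.103),(.103,.109),(.109,.116),(.116,.13)):
    q=P[ch&(P[...,2]>lo)&(P[...,2]<hi)]; 
    if len(q)>4: print(lo,len(q),np.percentile(q,[2,50,98],axis=0).round(4).tolist(),circ(cv2.convexHull(q[:,:2].astype(np.float32))[:,0]))
cv2.imwrite("pics/s4.png",cv2.resize(s["frame"][120:240,230:380,::-1],None,fx=5,fy=5))
E
```

```text
tool shift [-0.0026 -0.0007  0.0044] pos [ 0.5148 -0.343   0.0994] ori [ 179.84   -0.19 -163.09] F [-1.48  0.47 -0.2 ] t 8.2
0.095 15 [[0.5001, -0.3309, 0.0973], [0.5159, -0.3229, 0.0995], [0.5294, -0.3179, 0.1024]] (array([ 0.51579624, -0.33233649]), np.float64(0.03088025676320614))
0.103 114 [[0.4924, -0.3562, 0.104], [0.5199, -0.3268, 0.1074], [0.5398, -0.3115, 0.1089]] (array([ 0.51599008, -0.33832011]), np.float64(0.05281422745286258))
0.109 36 [[0.4911, -0.3482, 0.1091], [0.512, -0.3229, 0.112], [0.5348, -0.3141, 0.1157]] (array([ 0.51313082, -0.33723373]), np.float64(0.0436238882193742))
0.116 85 [[0.4992, -0.3582, 0.1163], [0.5143, -0.3195, 0.1229], [0.532, -0.314, 0.1296]] (array([ 0.51767022, -0.33892931]), np.float64(0.04935214587620255))
```

View pics/s4.png

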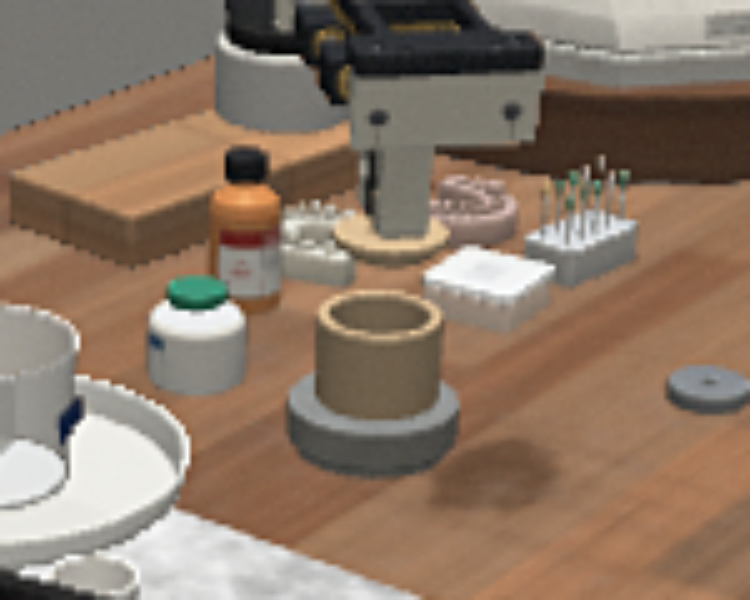

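The lid hangs level over the dish: flange at crop (391,236), rim (379,315). Let it settle, correct x, and re-measure with both cameras.

Call:
nudge_tcp --steps "-0.001,0,0.004,0,0.01;-0.001,0,0.004,0,0.01;-0.001,0,0.004,0,0.01"

```text
clock: 8.62
tool_pos: [0.5176, -0.3421, 0.0984]
orientation: [-180.0, 0.0, -162.9]
force: [-0.3, 0.2, -0.7]
opening: 0.017
gripper_force: 30.0
```

```bash
cat > rel.py <<'E'
from h import *
from plant import ctrl, snapshot, get_obs
go(.5175,-.3429,.095); zt=get_obs()["tool_pos"][2]
zo=zt-.0021   # lid origin height
s=snapshot("side"); f,cx,cy,R,t=cam(s)
h=cv2.cvtColor(s["frame"],cv2.COLOR_RGB2HSV); m=cv2.inRange(h,(10,50,60),(30,190,255)); P=points(s)
m[~((abs(P[...,1]+.343)<.05)&(abs(P[...,0]-.517)<.05)&(P[...,2]>.028))]=0
def widest(zlo,zhi,zp,name):
    w=(m>0)&(P[...,2]>zlo)&(P[...,2]<zhi)
    v,u=np.nonzero(w)
    # front (lowest) pixel in each column -> ray onto plane of lower/upper edge
    cols=np.unique(u); fr=np.array([[c,v[u==c].max()] for c in cols]); 
    print(name,len(u),"cols",cols[0],cols[-1],"mid",(cols[0]+cols[-1])/2,"width mm",(cols[-1]-cols[0]+1)*np.median(s["z_map"][w])/f*1e3)
    c=(cols[0]+cols[-1])/2
    q=circ(cast(s,fr[2:-2]+[0,.5],zp)); print("   front arc fit",q)
    # x from ray through mid column at y=-.343
    C=-R.T@t; d=R.T@np.array([(c-cx)/f,0,1]); n=np.cross(d,R.T@np.array([0,1.,0]))
    y,z=-.343,zp; x=C[0]-(n[1]*(y-C[1])+n[2]*(z-C[2]))/n[0]; print("   x",x.round(4))
widest(zo+.003,zo+.014,zo+.006,"lid"); widest(.030,.060,.067,"dish")
q=P[(m>0)&(P[...,2]>.062)&(P[...,2]<.071)]; print("rim depth fit",len(q),circ(cv2.convexHull(q[:,:2].astype(np.float32))[:,0]),np.median(q[:,2]))
q=P[(m>0)&(P[...,2]>zo+.006)&(P[...,2]<zo+.0135)]; print("flange depth fit",len(q),circ(cv2.convexHull(q[:,:2].astype(np.float32))[:,0]),np.median(q[:,2]))
s=snapshot("top"); P=points(s); q=P[(abs(P[...,1]+.343)<.06)&(abs(P[...,0]-.517)<.06)&(P[...,2]>.06)&(P[...,2]<.12)]; print("top sees",len(q))
E
python3 rel.py
```

```text
tool shift [ 0.0004 -0.0007  0.0034] pos [ 0.5176 -0.3421  0.0984] ori [-1.7998e+02  3.0000e-02 -1.6294e+02] F [-0.33  0.24 -0.73] t 8.625
lid 142 cols 295 318 mid 306.5 width mm 53.52779422962716
   front arc fit (array([ 0.51862529, -0.33271259]), np.float64(0.043553539583523634))
   x 0.5191
dish 379 cols 293 318 mid 305.5 width mm 59.04418331155017
   front arc fit (array([ 0.51323007, -0.25509923]), np.float64(0.04587078997996557))
   x 0.52
rim depth fit 144 (array([ 0.51908367, -0.34036276]), np.float64(0.05914090564674388)) 0.06564927647198769
flange depth fit 131 (array([ 0.51860705, -0.33844911]), np.float64(0.05345617186074548)) 0.10662117694696896
top sees 29
```

Call:
nudge_tcp --steps "0,-0.0013,0.005,0,0.01;0,-0.0013,0.012,0,0.01;0,-0.0013,0.02,0,0.01;0,-0.0013,0.025,0,0.01;0,-0.0013,0.025,0,0.01"

```text
clock: 9.35
tool_pos: [0.5173, -0.3438, 0.0723]
orientation: [180.0, -0.1, -163.0]
force: [0.5, -0.6, -0.0]
opening: 0.0168
gripper_force: 30.0
```

```bash
python3 rel.py
```

```text
tool shift [-0.0004  0.0008 -0.0227] pos [ 0.5173 -0.3438  0.0723] ori [ 1.7996e+02 -6.0000e-02 -1.6300e+02] F [ 0.48 -0.64 -0.03] t 9.35
lid 139 cols 295 317 mid 306.0 width mm 51.83674149405904
   front arc fit (array([ 0.51741636, -0.33118384]), np.float64(0.03772349290750951))
   x 0.5192
dish 347 cols 293 318 mid 305.5 width mm 59.02866354892806
   front arc fit (array([ 0.51305443, -0.2570383 ]), np.float64(0.048715484995370525))
   x 0.52
rim depth fit 89 (array([ 0.51945682, -0.33849707]), np.float64(0.05759276410251279)) 0.06547458800011345
flange depth fit 133 (array([ 0.51882068, -0.33895389]), np.float64(0.053369314256380695)) 0.08030734230583263
top sees 6
```

Call:
nudge_tcp --steps "-0.0005,0.0003,0.002,0,0.01;-0.0005,0.0003,0.0035,0,0.01;-0.0005,0.0003,0.005,0,0.01;-0.0005,0.0003,0.0065,0,0.01;-0.0005,0.0003,0.0065,0,0.01"

```text
clock: 10.07
tool_pos: [0.518, -0.3435, 0.0663]
orientation: [180.0, -0.0, -163.0]
force: [0.4, 0.6, 0.2]
opening: 0.0169
gripper_force: 30.0
```

Call:
nudge_tcp --steps "0,0,0.0007,0,0.01;0,0,0.0014,0,0.01;0,0,0.0021,0,0.01;0,0,0.0028,0,0.01;0,0,0.0028,0,0.01"

```text
clock: 10.7
tool_pos: [0.518, -0.3435, 0.0636]
orientation: [180.0, -0.0, -163.0]
force: [-0.7, -0.2, -0.4]
opening: 0.0169
gripper_force: 30.0
```

```bash
python3 rel.py | grep -E "fit|shift"
```

```text
tool shift [ 0.0003  0.0007 -0.0314] pos [ 0.518  -0.3435  0.0636] ori [ 1.7999e+02 -1.0000e-02 -1.6300e+02] F [-0.72 -0.17 -0.36] t 10.7
   front arc fit (array([ 0.51741765, -0.33288509]), np.float64(0.052277897957842906))
   front arc fit (array([ 0.51306002, -0.25240893]), np.float64(0.04309222116305988))
rim depth fit 115 (array([ 0.51898631, -0.33759861]), np.float64(0.054614012206921164)) 0.06644915483280385
flange depth fit 134 (array([ 0.51964228, -0.33970665]), np.float64(0.05431445397355367)) 0.07169196013398221
```

Call:
nudge_tcp --steps "0,0,0.0003,0,0.01;0,0,0.0006,0,0.01;0,0,0.001,0,0.01;0,0,0.001,0,0.01"

```text
clock: 11.3
tool_pos: [0.5181, -0.3435, 0.0633]
orientation: [-180.0, 0.0, -163.0]
force: [-2.2, 1.6, 5.1]
opening: 0.0171
gripper_force: 30.0
```

It touches at exactly the predicted height with 5 N. Release.

Call:
nudge_tcp --steps "0,0,0,0,0.025;0,0,0,0,0.04;0,0,0,0,0.05;0,0,0,0,0.05"

```text
clock: 11.8
tool_pos: [0.5181, -0.3435, 0.0625]
orientation: [180.0, -0.0, -163.0]
force: [-0.0, -0.6, -0.1]
opening: 0.0478
gripper_force: 0.0
```

Call:
nudge_tcp --steps "0,0,-0.01,0,0.06;0,0,-0.03,0,0.088;0,0,-0.06,0,0.088;0,0,-0.08,0,0.088;0,0,-0.08,0,0.088;0,0,-0.08,0,0.088"

```text
clock: 12.55
tool_pos: [0.5178, -0.3433, 0.1424]
orientation: [180.0, -0.0, -163.0]
force: [0.3, 0.1, -1.2]
opening: 0.0874
gripper_force: 0.0
```

```bash
python3 - <<'E'
from h import *
from plant import ctrl, snapshot, get_obs
go(.518,-.3435,.1)
s=snapshot("side"); P=points(s)
b=(abs(P[...,1]+.343)<.05)&(abs(P[...,0]-.517)<.05)
for lo,hi in((.068,.0755),(.085,.095)):
    q=P[b&(P[...,2]>lo)&(P[...,2]<hi)]; print(lo,len(q),circ(cv2.convexHull(q[:,:2].astype(np.float32))[:,0]),np.median(q[:,2]))
q=P[b&(P[...,2]>.069)&(P[...,2]<.0745)]; A=np.c_[q[:,:2]-q[:,:2].mean(0),np.ones(len(q))]; print("flange plane",np.linalg.lstsq(A,q[:,2],rcond=None)[0])
cv2.imwrite("pics/s5.png",cv2.resize(s["frame"][120:240,230:380,::-1],None,fx=5,fy=5))
E
```

```text
tool shift [-0.0001 -0.0003  0.0424] pos [ 0.5178 -0.3433  0.1424] ori [ 1.7998e+02 -1.0000e-02 -1.6300e+02] F [ 0.31  0.08 -1.25] t 12.55
0.068 163 (array([ 0.52005879, -0.33898401]), np.float64(0.05359810032413606)) 0.0716662857350117
0.085 31 (array([ 0.52075243, -0.33920842]), np.float64(0.017960847144106576)) 0.08926547697054317
flange plane [-0.00054639 -0.02315066  0.07174854]
```

View pics/s5.png

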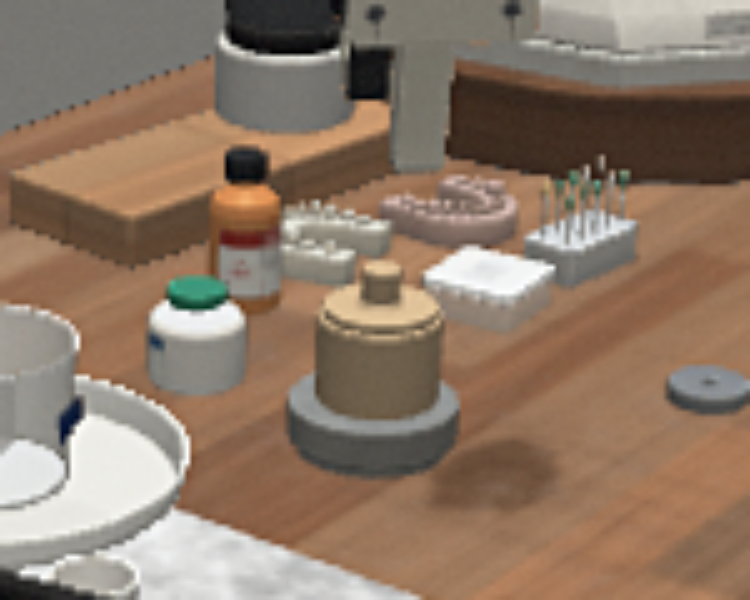

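Lid seated flat: flange top at crop (380,300), knob (382,270), rim concentric. Now descend round the body with the tips at about z=33 mm, so the gripper's body clears the knob.

Call:
nudge_tcp --steps "0,0,0.02,0,0.088;0,0,0.045,0,0.088;0,0,0.065,0,0.088;0,0,0.085,0,0.088;0,0,0.1,0,0.088;0,0,0.103,0,0.088;0,0,0.103,0,0.088"

```text
clock: 13.48
tool_pos: [0.5182, -0.3436, 0.0397]
orientation: [-180.0, -0.0, -163.0]
force: [0.0, -0.2, 0.5]
opening: 0.0878
gripper_force: 0.0
```

```bash
python3 - <<'E'
from h import *
go(.518,-.3435,.0195); tip(yr=(-.33,-.25),xr=(.45,.58))
E
```

```text
tool shift [0.0002 0.0001 0.0202] pos [ 0.5182 -0.3436  0.0397] ori [-1.8000e+02 -1.0000e-02 -1.6299e+02] F [ 0.05 -0.2   0.49] t 13.475
tip z 0.052 [[0.4923, -0.3251, 0.0545], [0.507, -0.2858, 0.0697], [0.5352, -0.279, 0.0812]]
```

Call:
nudge_tcp --steps "0,0,0.006,0,0.088;0,0,0.012,0,0.088;0,0,0.017,0,0.088;0,0,0.02,0,0.088;0,0,0.02,0,0.088"

```text
clock: 14.15
tool_pos: [0.5179, -0.3434, 0.0193]
orientation: [180.0, -0.0, -163.0]
force: [0.5, -0.9, -0.5]
opening: 0.0876
gripper_force: 0.0
```

Call:
nudge_tcp --steps "0,0,0,0,0.075;0,0,0,0,0.068;0,0,0,0,0.064;0,0,0,0,0.06;0,0,0,0,0.056;0,0,0,0,0.05;0,0,0,0,0.05"

```text
clock: 15.02
tool_pos: [0.5183, -0.3436, 0.0198]
orientation: [-180.0, 0.0, -163.0]
force: [0.5, -1.6, -0.2]
opening: 0.0566
gripper_force: 30.0
```

Gripped (56.6 mm, 30 N). Lift slowly.

Call:
nudge_tcp --steps "0,0,-0.002,0,0.05;0,0,-0.006,0,0.05;0,0,-0.012,0,0.05;0,0,-0.02,0,0.05;0,0,-0.03,0,0.05;0,0,-0.04,0,0.05;0,0,-0.05,0,0.05;0,0,-0.06,0,0.05"

```text
clock: 16.02
tool_pos: [0.5181, -0.3435, 0.0805]
orientation: [-180.0, 0.0, -163.0]
force: [0.4, -0.0, -2.7]
opening: 0.0564
gripper_force: 30.0
```

Call:
nudge_tcp --steps "0,0,-0.01,0,0.05;0,0,-0.02,0,0.05;0,0,-0.029,0,0.05;0,0,-0.036,0,0.05;0,0,-0.041,0,0.05;0,0,-0.043,0,0.05;0,0,-0.044,0,0.05;0,0,-0.044,0,0.05"

```text
clock: 17.02
tool_pos: [0.518, -0.3434, 0.1235]
orientation: [180.0, -0.0, -163.0]
force: [0.2, 0.5, -2.3]
opening: 0.056
gripper_force: 30.0
```

Call:
nudge_tcp --steps "0,0,0,0,0.05;0,0,0,0,0.05;0,0,0,0,0.05;0,0,0,0,0.05;0,0,0,0,0.05;0,0,0,0,0.05;0,0,0,0,0.05;0,0,0,0,0.05"

```text
clock: 18.02
tool_pos: [0.5181, -0.3435, 0.1237]
orientation: [180.0, -0.0, -163.0]
force: [0.8, 0.5, -1.9]
opening: 0.0564
gripper_force: 30.0
```

```bash
python3 - <<'E'
from h import *
from plant import ctrl, snapshot, get_obs
s=snapshot("side"); cv2.imwrite("pics/s6.png",cv2.resize(s["frame"][90:240,230:380,::-1],None,fx=4,fy=4)); print(get_obs()["qvel"])
E
```

```text
[ 0.05898541  0.04997971 -0.06027511 -0.00076505 -0.01746394  0.09084361]
```

View pics/s6.png

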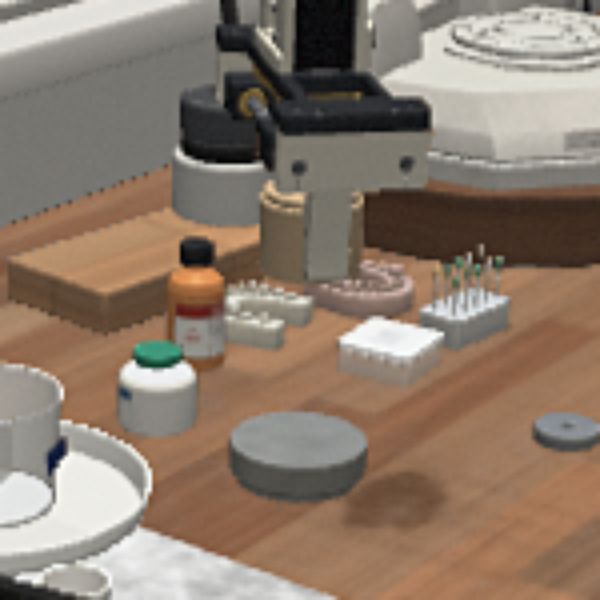

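The closed dish is held level at crop (311,235), above the empty pedestal (298,455), with the lid in place and the load steady. Hand in.

```bash
python3 -c "
from plant import ctrl, snapshot, get_obs
print(ctrl.close_job())"
```

```text
the job is handed in; nothing more can be done
None
```

The job is handed in (no verdict came back): the large lid was set on the dish and released, and the arm now holds the closed dish still and level about 10 cm above the pedestal, lid in place; the first try at the lid closed on air because the tool sits higher than reported, and nothing was disturbed.

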